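# Put the stamps away and shut the stamp chest

### The arm

A 7-joint arm with a two-finger parallel gripper is mounted at the origin on the work surface. World frame = base frame: x ahead of the robot, y to its left, z up, the work surface at z = 0. Lengths are in m, angles in rad, forces in N, time in s.
With the tool pointing down it reaches from about 0.425 to 0.925 m from the base axis. Payload 6.8 kg.
Tool frame: the origin (TCP) lies midway between the tips of the shut fingers; the grasp point (between the pads) lies 19 mm behind it (r.grip_depth is the distance from the TCP to the grasp point, in m); z points along the fingers, y is the line along which they close (so a half turn about z gives the same grasp; the last joint's range is limited). The gripper opens to 85 mm and grips with 20 to 120 N. Pads are 22 mm wide; open, the fingers measure 114 mm over their backs; the gripper's body (76 mm by 85 mm) begins 54 mm behind the grasp point. The pads swing forward as they close: fully open they stand 13 mm farther back than shut.
Start: joints at [1.232, 0.477, 0.022, 1.555, -0.011, 1.109, -0.083], TCP at [0.154, -0.657, 0.231] pointing down, gripper open.
Joint ranges: [-2.96, 2.96], [-0.34, 2.1], [-1.41, 1.46], [0.24, 2.44], [-1.37, 4.51], [0.17, 1.92], [-2.96, 2.96]. Speed limits (rad/s): [2.39, 2.39, 3.14, 3.14, 3.14, 3.14, 3.14].

### API

Orientations are given as a rotation vector (axis times angle).
In Python, from bench import telemetry, grab_frame, calibration, order, silhouettes, r gives the robot as it stands.
- The arm moves only by the tool apply_moves, never from a script. Its argument "moves" is a list of rows, each a list of 7 numbers: the turn, a rotation vector about the tool's x, y, z scaled (see below), then the shift along the tool's x, y, z scaled (see below), then the opening, from -1 (shut) to 1 (fully open). A call has exactly 8 rows; each row shifts and turns the commanded pose from where the row before left it, along the tool's axes as they then stand; what a row does not reach is not made up. The controller multiplies each number of a shift by 1000 mm and each number of a turn by 6 degrees. A row lasts 1/12 s, in which the tool goes at most 41.7 mm and 7.16 degrees, less where a joint would pass 70% of its speed; a pose out of reach is approached as far as the arm can. A call with a number of a shift or a turn outside -1 to 1 is refused whole. A call with a gripper value outside its range is refused whole. The fingers move at their own pace and stop on an object; "grip_force" is the grip in N (left out, the last holds). Time passes only in rows, so rows that do not move let the fingers close, or fill a call up. It gives the time, the measured TCP pose, the force, the opening and the grip force at its end, in the units of the state.
- telemetry.get_obs(): the state, without advancing time (a new reading comes with each control period).
- grab_frame(name): name is "side" or "top"; returns the picture (384x512x3 uint8, blue, green, red); there is no depth.
- calibration(name): a dict with "fx", "fy", "cx", "cy" (pixels), "world_from_camera" (4x4, takes a point from camera to world coordinates). Camera axes: x right, y down, z forward; pixel columns grow to the right and rows downward; lengths in m; the calibration is good to about 2 mm. A picture is of the moment at which its call begins. calibration takes no time and is no camera call.
- order.hand_in(): hands the job in; it is judged then, once.
Trained networks look in the newest picture that a camera, given by its name, has taken for a name from the list of things; names that differ only in an ending like _2 or _b are one class to them, and where a whole thing is asked for, a point or a joint stands for the part that bears it (a point fixed in the world has none). Each returns a list of dicts, best first, with "p" (0 to 1); they miss things now and then, are a little off and sometimes report something else, mostly with a low value. They report only what shows in the picture. A call takes as long as a camera call.
- silhouettes(thing, camera): "mask" (384x512 bool, what is visible of it) and "extent" ([centre column, centre row, width, height] in pixels, round what is visible of it).
The state is a dict: "clock": time; "joints": joint angles; "qvel": joint speeds; "tau": joint torques, N m; "tcp_pos": TCP position; "orientation": TCP orientation; "contact_force": force on the tool from outside, world axes, zero at the start; "moment": the same for the moment, N m; "grip_width": finger opening in m; "gripper_force": force on a finger pad.
Only numpy, scipy, OpenCV 4.12 (cv2) and the standard library are available. Lean on these libraries where they do the work, as an engineer would, in place of code of your own. Each camera call takes 0.05 s, during which the arm holds its last target. There are 200 camera calls.

### The job

Slide the chest's dark wooden cover open, put the red and the yellow hand stamp from the bench back into the chest, each upright and flat on the floor of the slot painted its own colour, then slide the cover fully shut. Leave the blue and green stamps in their slots and everything else on the bench where it is.

Things in the scene. Friction and masses are not known exactly. Their poses are not given: they have to be found in the camera images.
- chest: fixed pale wood chest 156 (x) x 248 (y) x 70 mm; origin: centre of underside; y along the slide. Its +y half is a bay (inside x -66..66, y 10..114 mm, floor 8 mm up), cut by ribs 4 mm thick, 12 mm above the floor, into 2 x 2 slots of 64 (x) x 50 (y) mm centred at x +-34, y 35 and 89. End wall and solid deck (-y half) are 56 mm high; side walls 12 mm thick, 70 high, 132 apart
- cover (a joint): slide of the cover: smooth flat dark wood board 132 (x) x 124 (y) x 12 mm between the side walls, underside 56.5 and top 68.5 mm above the bench, nothing to grip: push its end edges (about 2 N). 0 m = fully shut over the bay; grows as it moves to the chest's -y; 0.124 = fully open, wholly over the deck. Stays where it is left
- cover_lead (a point): middle of the cover's end edge towards the chest's +y, at half its thickness; chest y = 124 mm when shut, 0 when fully open. Axes as the chest's.
- cover_trail (a point): middle of the cover's other end edge, towards the chest's -y; chest y = 0 when shut, -124 mm when fully open. Axes as the chest's.
- stamp_red: hand stamp with red base 54 (x) x 40 (y) x 14 mm and an upright wooden grip bar on top, 12 (x) x 34 (y) x 28 mm, with a red band; 42 mm high in all, about 90 g; origin at the centre of its underside, z up; lying on the bench, upright
- stamp_yellow: hand stamp with yellow base 54 (x) x 40 (y) x 14 mm and an upright wooden grip bar on top, 12 (x) x 34 (y) x 28 mm, with a yellow band; 42 mm high in all, about 90 g; origin at the centre of its underside, z up; lying on the bench, upright
- stamp_blue: hand stamp with blue base 54 (x) x 40 (y) x 14 mm and an upright wooden grip bar on top, 12 (x) x 34 (y) x 28 mm, with a blue band; 42 mm high in all, about 90 g; origin at the centre of its underside, z up; already in its slot in the chest, to stay there
- stamp_green: hand stamp with green base 54 (x) x 40 (y) x 14 mm and an upright wooden grip bar on top, 12 (x) x 34 (y) x 28 mm, with a green band; 42 mm high in all, about 90 g; origin at the centre of its underside, z up; already in its slot in the chest, to stay there
- slot_red: the red painted floor of one of the chest's four slots (which one varies): the home of the red stamp; origin at the middle of that slot's floor, axes as the chest's
- slot_yellow: the yellow painted floor of one of the chest's four slots (which one varies): the home of the yellow stamp; origin at the middle of that slot's floor, axes as the chest's
- slot_blue: the blue painted floor of one of the chest's four slots (which one varies): the home of the blue stamp; origin at the middle of that slot's floor, axes as the chest's
- slot_green: the green painted floor of one of the chest's four slots (which one varies): the home of the green stamp; origin at the middle of that slot's floor, axes as the chest's
- glue: white plastic glue bottle, 60 mm across, 170 tall, standing; a bystander; origin at the centre of its underside
- jar_blue: glass jar with a blue label, 60 mm across, 65 tall; a bystander; origin at the centre of its underside
- tin_red: can with a red label, 68 mm across, 70 tall; a bystander; origin at the centre of its underside
- offcut: brown wood offcut, 40 x 90 x 25 mm, lying; a bystander; origin at the centre of its underside
- sander: cork sanding block, 50 x 100 x 30 mm, lying; a bystander; origin at the centre of its underside
- hammer: hammer lying flat; a bystander; origin at the centre of its underside
- mug: blue mug, 80 mm across, 80 tall; a bystander; origin at the centre of its underside
- brush: flat paint brush lying behind the chest; a bystander; origin at the centre of its underside

How it is judged:
On the way, in this order (a step that is already met when the one before it is completed fails the run):
1. the red and yellow stamps rest in their own slots and are let go, with the cover open (horizontal distance between stamp_red and slot_red below 0.009 m and z of stamp_red in the frame of slot_red below 0.004 m and angle between each of stamp_red, stamp_yellow's own z axis and vertical below 0.1 rad and linear speed of each of stamp_red, stamp_yellow below 0.02 m/s and horizontal distance between stamp_yellow and slot_yellow below 0.009 m and z of stamp_yellow in the frame of slot_yellow below 0.004 m and value of joint cover above 0.03 m and contact force between the fingers and stamp_red below 0.1 N and contact force between the fingers and stamp_yellow below 0.1 N), for 0.2 s.
2. the cover is pushed fully shut (value of joint cover below 0.005 m), for 0.2 s.
At the end, for the whole second after the job is handed in: The cover is shut to within 5 mm of its end, and all four stamps are at rest, upright (within 0.1 rad), on the floor (within 4 mm) of the slot of their own colour, within 9 mm of its middle (value of joint cover below 0.005 m and horizontal distance between stamp_red and slot_red below 0.009 m and z of stamp_red in the frame of slot_red below 0.004 m and angle between each of stamp_red, stamp_yellow, stamp_blue, stamp_green's own z axis and vertical below 0.1 rad and linear speed of each of stamp_red, stamp_yellow, stamp_blue, stamp_green below 0.02 m/s and horizontal distance between stamp_yellow and slot_yellow below 0.009 m and z of stamp_yellow in the frame of slot_yellow below 0.004 m and horizontal distance between stamp_blue and slot_blue below 0.009 m and z of stamp_blue in the frame of slot_blue below 0.004 m and horizontal distance between stamp_green and slot_green below 0.009 m and z of stamp_green in the frame of slot_green below 0.004 m); the robot touches nothing.
It fails at once if a bystander (glue, jar, tin, offcut, sanding block, hammer, mug or brush) is moved by more than 30 mm (distance of any of glue, jar_blue, tin_red, offcut, sander, hammer, mug, brush from where it was at the start of the episode above 0.03 m).
It fails at once if the blue or the green stamp leaves its slot (moved by more than 20 mm) (distance of any of stamp_blue, stamp_green from where it was at the start of the episode above 0.02 m).
It also fails if it takes over 72 s, if anything falls off the work surface, if the arm or the gripper's body presses on something with over 40 N, if the wrist force passes 120 N, or if a joint passes its speed limit or range.

## Working session

There is one attempt and no reset: what is moved stays moved. The work goes in short steps, Python scripts to look and compute and a tool call to move; the robot and the scene stay as the last step left them, time stands still between calls to the robot, and variables do not carry over. Pictures are saved under pics/ and viewed, at most 10 in all, crops included, and the job is handed in when it is done.

Besides the shell and the picture viewer there is one more tool, called after "Call:" as a command line: name --pt "numbers of a row" for each row, then --argument value for the rest. apply_moves: Moves the arm, as the interface text tells. Its arguments: {"type":"object","properties":{"moves":{"type":"array"},"grip_force":{"type":"number"}},"required":["moves"]}

```bash
mkdir -p pics; ls
python3 - <<'E'
from bench import *
import cv2,numpy as np
for n in("top","side"):
    cv2.imwrite(f"pics/{n}0.png",grab_frame(n)); c=calibration(n); print(n,c["fx"],c["cx"],c["cy"],np.round(c["world_from_camera"],3).tolist())
print(telemetry.get_obs())
E
```

```text
pics
top 365.5524867386037 254.7082215324272 192.80505886393297 [[-0.022, -0.989, 0.146, 0.416], [-0.999, 0.025, 0.02, -0.002], [-0.023, -0.145, -0.989, 1.215], [0.0, 0.0, 0.0, 1.0]]
side 347.66492785903233 260.33305772247877 189.77631498162557 [[-0.804, -0.304, 0.51, -0.139], [-0.594, 0.408, -0.694, 0.978], [0.003, -0.861, -0.508, 0.766], [0.0, 0.0, 0.0, 1.0]]
{'clock': 0.1, 'joints': array([ 1.23185507,  0.47775492,  0.02234075,  1.55633083, -0.01154289,
        1.1092904 , -0.08310799]), 'qvel': array([ 0.00023713, -0.00051203,  0.00100788, -0.00342254, -0.00025347,
        0.00027683, -0.00128052]), 'tau': array([ 4.71476160e-03, -5.97751737e+01,  1.61331061e+00, -2.81949413e+01,
        1.27256734e-02,  5.01610280e-03,  3.10585392e-06]), 'tcp_pos': array([ 0.1543214 , -0.65658451,  0.23040693]), 'orientation': array([-3.11906795e+00, -3.61603809e-01,  4.27209843e-04]), 'contact_force': array([0.39091702, 0.43632938, 0.42449408]), 'moment': array([-0.02137132, -0.02638272, -0.02303497]), 'gripper_force': 0.0, 'grip_width': 0.08529215897445198}
```

View pics/top0.png

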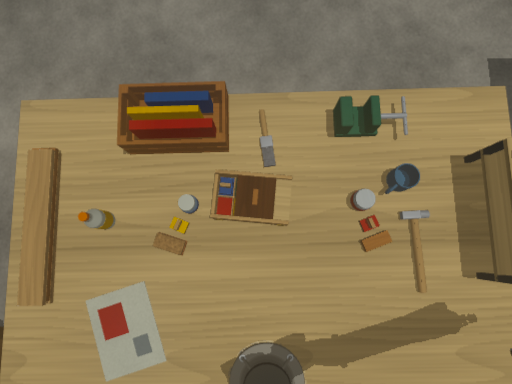

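View pics/side0.png

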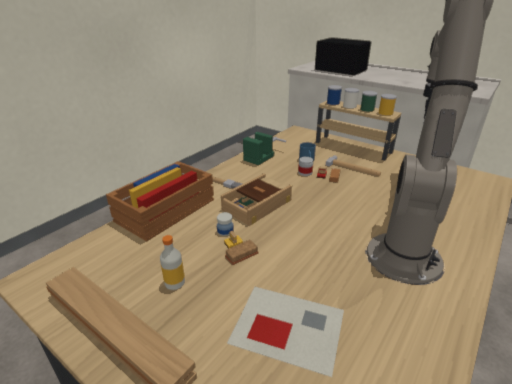

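```bash
cat > h.py <<'E'
from bench import *
import cv2,numpy as np
def ray(n,px,z):
    c=calibration(n);T=np.array(c["world_from_camera"]);px=np.atleast_2d(np.asarray(px,float))
    d=np.c_[(px[:,0]-c["cx"])/c["fx"],(px[:,1]-c["cy"])/c["fy"],np.ones(len(px))]@T[:3,:3].T
    return T[:3,3]+d*((z-T[2,3])/d[:,2])[:,None]
def proj(n,P):
    c=calibration(n);T=np.array(c["world_from_camera"]);q=(np.atleast_2d(P)-T[:3,3])@T[:3,:3]
    return np.c_[q[:,0]/q[:,2]*c["fx"]+c["cx"],q[:,1]/q[:,2]*c["fy"]+c["cy"]]
E
python3 - <<'E'
from h import *
t=grab_frame("top");s=grab_frame("side")
def crop(im,x,y,w,h,k):return cv2.resize(im[y:y+h,x:x+w],(w*k,h*k),interpolation=cv2.INTER_CUBIC)
a=crop(t,202,160,100,75,8)
cv2.imwrite("pics/chest.png",a)
b=np.vstack([np.hstack([crop(t,150,190,50,37,8),crop(t,350,200,50,37,8)]),crop(s,215,165,100,37,8)])
cv2.imwrite("pics/b.png",b)
for n in("chest","cover","stamp_red","stamp_yellow"):
  for cam in("top","side"):
    for d in silhouettes(n,cam)[:2]:
        m=d["mask"].astype(np.uint8); ys,xs=np.nonzero(m)
        if len(xs)<5:continue
        print(n,cam,round(d["p"],2),np.round(d["extent"],1).tolist(),len(xs),np.round([xs.mean(),ys.mean()],2),np.round(cv2.minAreaRect(np.c_[xs,ys].astype(np.float32))[0]+cv2.minAreaRect(np.c_[xs,ys].astype(np.float32))[1],1),round(cv2.minAreaRect(np.c_[xs,ys].astype(np.float32))[2],1))
E
```

```text
chest top 0.78 [250.2, 198.1, 82.9, 56.0] 3471 [254.51 197.03] [250.8 196.7  79.2  50.9] 5.4
chest side 0.92 [255.7, 197.6, 66.2, 49.1] 2118 [256.28 198.25] [256.6 198.2  39.4  72.4] 63.4
chest side 0.25 [354.1, 166.2, 55.8, 19.6] 336 [351.81 165.86] [353.6 164.8  55.5  11.4] 12.0
cover top 0.73 [254.3, 195.9, 40.7, 47.4] 1624 [254.48 196.36] [254.2 196.1  40.   41.6] 5.7
cover side 0.71 [260.4, 187.8, 39.7, 22.4] 569 [258.14 189.68] [258.1 189.8  36.7  21.9] 26.6
stamp_red top 0.76 [368.9, 222.9, 21.1, 16.4] 195 [368.97 222.88] [368.8 222.9  11.9  17.3] 66.0
stamp_red side 0.54 [321.3, 173.9, 9.4, 11.9] 78 [321.4  172.24] [321. 172.  10.   8.] 90.0
stamp_yellow top 0.47 [180.6, 226.3, 11.3, 16.8] 213 [178.38 224.66] [178.4 224.7  17.4  12.5] 26.6
```

View pics/chest.png

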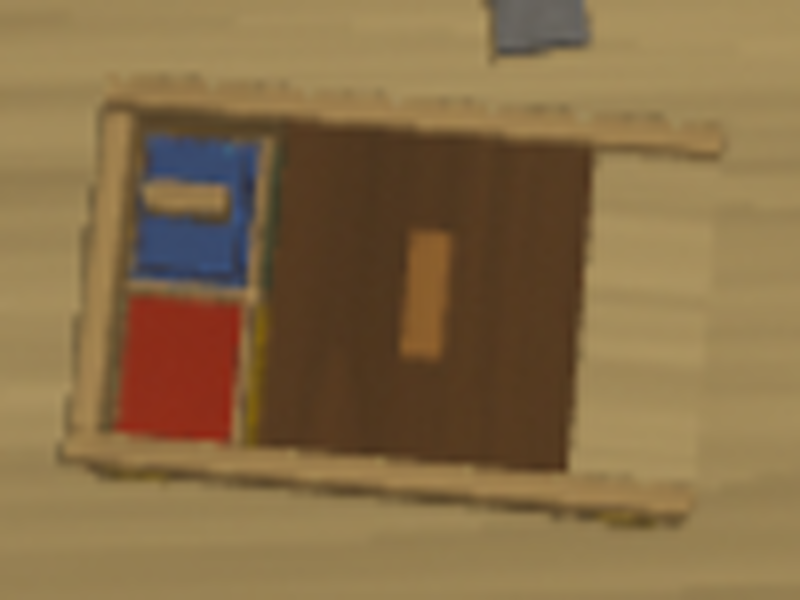

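View pics/b.png

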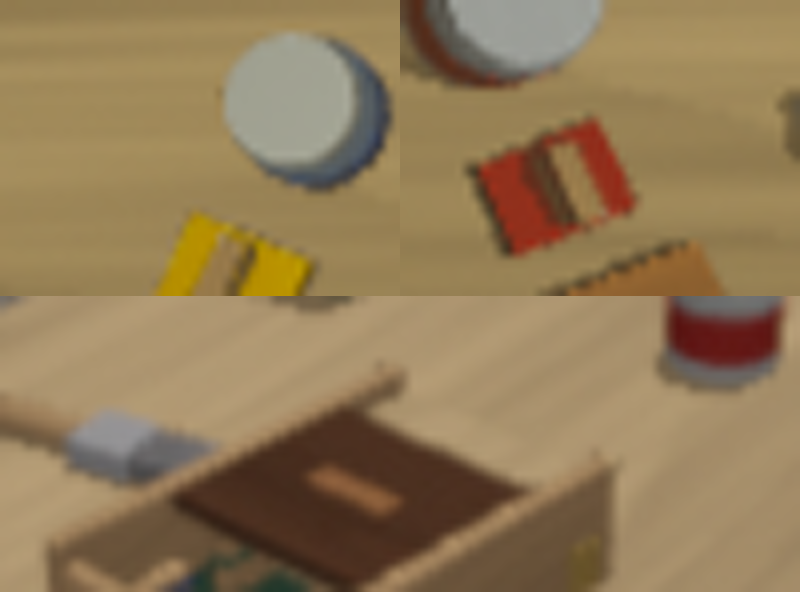

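```bash
cat > fit.py <<'E'
from h import *
from scipy.optimize import minimize
K=8
def up(im,x,y,w,h): return cv2.resize(im[y:y+h,x:x+w],(w*K,h*K),interpolation=cv2.INTER_CUBIC)
def hull(n,P,x,y,shape):
    q=(proj(n,P)+.5-[x,y])*K-.5; m=np.zeros(shape,np.uint8)
    cv2.fillConvexPoly(m,cv2.convexHull(np.round(q*16).astype(np.int32)),1,shift=4); return m>0
def box(p,hx,hy,z0,z1,ox=0,oy=0):
    c,s=np.cos(p[2]),np.sin(p[2]);o=[]
    for a in(-hx,hx):
        for b in(-hy,hy):
            for z in(z0,z1):o.append([p[0]+c*(a+ox)-s*(b+oy),p[1]+s*(a+ox)+c*(b+oy),z])
    return np.array(o)
def fit(mask,model,p0):
    f=lambda p:1-(mask&model(p)).sum()/(mask|model(p)).sum()
    best=None
    for dy in(-.3,0,.3):
        p=np.array(p0)+[0,0,dy]
        S=np.vstack([p]+[p+d for d in np.diag([.006,.006,.15])])
        r=minimize(f,p,method="Nelder-Mead",options=dict(initial_simplex=S,xatol=1e-4,fatol=1e-4,maxiter=300))
        if best is None or r.fun<best.fun:best=r
    return best
def stampfit(im,col,x,y,w,h,p0,z=0):
    u=up(im,x,y,w,h);H=cv2.cvtColor(u,cv2.COLOR_BGR2HSV).astype(int)
    if col=="red":m=((H[...,0]<7)|(H[...,0]>172))&(H[...,1]>170)
    else:m=(abs(H[...,0]-25)<6)&(H[...,1]>225)
    n,l,s,_=cv2.connectedComponentsWithStats(m.astype(np.uint8))
    m=np.isin(l,[i for i in range(1,n) if s[i,4]>300])
    model=lambda p:hull("top",box(p,.027,.020,z,z+.014),x,y,m.shape)&~hull("top",box(p,.006,.017,z+.014,z+.042),x,y,m.shape)
    r=fit(m,model,p0);mm=model(r.x)
    u[mm^cv2.erode(mm.astype(np.uint8),np.ones((3,3))).astype(bool)]=(255,255,0)
    u[m^cv2.erode(m.astype(np.uint8),np.ones((3,3))).astype(bool)]=(255,0,255)
    return r,u
E
python3 - <<'E'
from fit import *
t=grab_frame("top")
r1,u1=stampfit(t,"red",352,208,36,28,[*ray("top",[369.2,222.8],.012)[0][:2],-.4])
r2,u2=stampfit(t,"yellow",162,212,36,28,[*ray("top",[178.4,224.6],.012)[0][:2],.4])
for r in(r1,r2):print(np.round(r.x,4),round(r.fun,3))
x,y,w,h=224,168,60,56
u=up(t,x,y,w,h);g=u.max(2)<130
g=cv2.morphologyEx(g.astype(np.uint8),cv2.MORPH_OPEN,np.ones((25,25)))
c=max(cv2.findContours(g,0,2)[0],key=cv2.contourArea);m=np.zeros(g.shape,np.uint8);cv2.drawContours(m,[c],-1,1,-1);m=m>0
mod=lambda p:hull("top",box(p,.066,.062,.0685,.0685),x,y,m.shape)
r=fit(m,mod,[*ray("top",[254.3,196.3],.0685)[0][:2],0.0]);print("cover",np.round(r.x,4),r.fun)
mm=mod(r.x)
u[mm^cv2.erode(mm.astype(np.uint8),np.ones((3,3))).astype(bool)]=(255,255,0)
u[m^cv2.erode(m.astype(np.uint8),np.ones((3,3))).astype(bool)]=(255,0,255)
o=np.zeros((448,480+288,3),np.uint8);o[:448,:480]=u;o[:224,480:]=u1;o[224:,480:]=u2;cv2.imwrite("pics/fit.png",o)
X,Y,a=r.x;ux=np.array([np.cos(a),np.sin(a)]);uy=np.array([-np.sin(a),np.cos(a)])
F=lambda q,z:(ray("top",(np.array(q)+.5)/8-.5+[202,160],z)[:,:2]-[X,Y])
for nm,q,z in(("deck end",[[712,210],[697,475]],.056),("wall ends",[[724,143],[687,505]],.07),("endwall outer",[[101,112],[72,437]],.056),("endwall inner",[[135,115],[108,435]],.056),("red floor",[[127,295],[117,432],[242,305],[230,440]],.008),("wallTop",[[105,105],[722,157]],.07),("wallBotInner",[[70,437],[688,490]],.07)):
    f=F(q,z);print(nm,np.round(np.c_[f@ux,f@uy]*1000,1).tolist())
E
```

```text
[ 0.4851 -0.3491 -1.2405] 0.399
[0.4942 0.2767 1.1479] 0.239Traceback (most recent call last):
  File "<stdin>", line 11, in <module>
  File "fit.py", line 20, in fit
    r=minimize(f,p,method="Nelder-Mead",options=dict(initial_simplex=S,xatol=1e-4,fatol=1e-4,maxiter=300))
    res = _minimize_neldermead(fun, x0, args, callback, bounds=bounds,
                               **options)
    fxr = func(xr)
    fx = function(np.copy(x), *(wrapper_args + args))
  File "fit.py", line 15, in <lambda>
    f=lambda p:1-(mask&model(p)).sum()/(mask|model(p)).sum()
                       ~~~~~^^^
  File "<stdin>", line 10, in <lambda>
  File "fit.py", line 6, in hull
    q=(proj(n,P)+.5-[x,y])*K-.5; m=np.zeros(shape,np.uint8)
       ~~~~^^^^^
  File "h.py", line 8, in proj
    c=calibration(n);T=np.array(c["world_from_camera"]);q=(np.atleast_2d(P)-T[:3,3])@T[:3,:3]
ValueError: time passes only in moves, steps and waits
```

```bash
python3 - <<'E'
s=open('h.py').read().replace("def ray","C={n:calibration(n) for n in('top','side')}\ndef ray",1).replace("c=calibration(n);T","c=C[n];T");open('h.py','w').write(s)
s=open('fit.py').read().replace("(-.3,0,.3)","(-.15,0,.15)").replace(",s,_=",",st,_=").replace("if s[i,4]","if st[i,4]").replace("(H[...,1]>170)","(H[...,1]>150)").replace("225)","205)");open('fit.py','w').write(s)
E
cat > m1.py <<'E'
from fit import *
t=grab_frame("top")
r1,u1=stampfit(t,"red",352,208,36,28,[*ray("top",[369.2,222.8],.012)[0][:2],-1.22])
r2,u2=stampfit(t,"yellow",162,212,36,28,[*ray("top",[178.4,224.6],.012)[0][:2],1.17])
for r in(r1,r2):print(np.round(r.x,4),round(r.fun,3))
x,y,w,h=224,168,60,56
u=up(t,x,y,w,h);g=u.max(2)<130
g=cv2.morphologyEx(g.astype(np.uint8),cv2.MORPH_OPEN,np.ones((25,25)))
c=max(cv2.findContours(g,0,2)[0],key=cv2.contourArea);m=np.zeros(g.shape,np.uint8);cv2.drawContours(m,[c],-1,1,-1);m=m>0
mod=lambda p:hull("top",box(p,.066,.062,.0685,.0685),x,y,m.shape)
r=fit(m,mod,[*ray("top",[254.3,196.3],.0685)[0][:2],-.08]);print("cover",np.round(r.x,4),r.fun)
mm=mod(r.x)
u[mm^cv2.erode(mm.astype(np.uint8),np.ones((3,3))).astype(bool)]=(255,255,0)
u[m^cv2.erode(m.astype(np.uint8),np.ones((3,3))).astype(bool)]=(255,0,255)
o=np.zeros((448,480+288,3),np.uint8);o[:448,:480]=u;o[:224,480:]=u1;o[224:,480:]=u2;cv2.imwrite("pics/fit.png",o)
X,Y,a=r.x;ux=np.array([np.cos(a),np.sin(a)]);uy=np.array([-np.sin(a),np.cos(a)])
F=lambda q,z:(ray("top",(np.array(q)+.5)/8-.5+[202,160],z)[:,:2]-[X,Y])
for nm,q,z in(("deck end",[[712,210],[697,475]],.056),("wall ends",[[724,143],[687,505]],.07),("endwall outer",[[101,112],[72,437]],.056),("endwall inner",[[135,115],[108,435]],.056),("red floor",[[127,295],[117,432],[242,305],[230,440]],.008),("wallTop",[[105,105],[722,157]],.07),("wallBotInner",[[70,437],[688,490]],.07)):
    f=F(q,z);print(nm,np.round(np.c_[f@ux,f@uy]*1000,1).tolist())
E
python3 m1.py
```

```text
[ 0.4854 -0.349  -1.2112] 0.396
[0.4939 0.2769 1.1747] 0.187
cover [ 0.5745  0.0249 -0.1122] 0.16588816870037582
deck end [[45.7, -114.2], [-60.8, -116.4]]
wall ends [[70.6, -116.1], [-73.9, -112.6]]
endwall outer [[64.5, 134.9], [-67.7, 132.3]]
endwall inner [[64.4, 121.0], [-65.7, 118.1]]
red floor [[-3.0, 123.1], [-60.4, 121.2], [-3.0, 74.7], [-59.6, 74.1]]
wallTop [[64.8, 131.4], [64.9, -115.7]]
wallBotInner [[-68.8, 131.0], [-68.1, -112.5]]
```

View pics/fit.png

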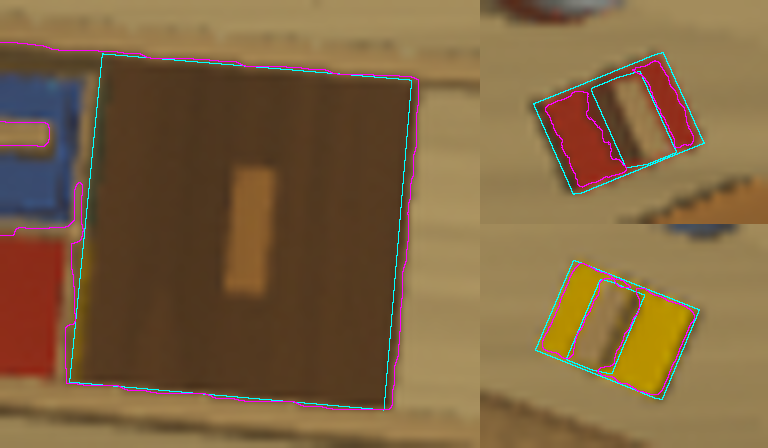

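Call:
apply_moves --pt "0 0 0 0.0247 -0.027 0 -1" --pt "0 0 0 0.0247 -0.027 0 -1" --pt "0 0 0 0.0247 -0.027 0 -1" --pt "0 0 0 0.0247 -0.027 0 -1" --pt "0 0 0 0.0247 -0.027 0 -1" --pt "0 0 0 0.0247 -0.027 0 -1" --pt "0 0 0 0.0247 -0.027 0 -1" --pt "0 0 0 0.0247 -0.027 0 -1"

```text
clock: 1.37
tcp_pos: [0.2979, -0.4001, 0.2316]
orientation: [3.12, 0.361, 0.0]
contact_force: [0.9, 0.1, -0.7]
grip_width: -0.0001
gripper_force: 0.0
```

```bash
cat > st.py <<'E'
import sys
from h import *
from scipy.spatial.transform import Rotation as R
o=telemetry.get_obs();M=R.from_rotvec(o["orientation"]).as_matrix()
psi=np.arctan2(M[1,0],M[0,0])
print("t",round(o["clock"],2),"p",np.round(o["tcp_pos"],4),"psi",round(psi,4),"tilt",np.round(M[:2,2],4),"q",np.round(o["joints"],2),"F",np.round(o["contact_force"],1),"w",round(o["grip_width"],4),round(o["gripper_force"],1))
a=[float(v) for v in sys.argv[1:]]
if len(a)>=3:
    d=M.T@(np.array(a[:3])-o["tcp_pos"]);print("shift tool",np.round(d,4),"rows",np.linalg.norm(d)/.0417)
if len(a)>3:
    e=(a[3]-psi+np.pi)%(2*np.pi)-np.pi;print("turn z units",round(-np.degrees(e)/6,3))
E
python3 st.py .583 .109 .231 1.459
```

```text
t 1.37 p [ 0.2979 -0.4001  0.2316] psi 0.2307 tilt [ 0.0003 -0.0006] q [ 0.9   0.19 -0.1   1.96  0.02  0.99 -0.56] F [ 0.9  0.1 -0.7] w -0.0001 0.0
shift tool [ 3.939e-01 -4.304e-01  4.000e-04] rows 13.991649819128927
turn z units -11.73
```

Call:
apply_moves --pt "0 0 0 0.0246 -0.0269 0 -1" --pt "0 0 0 0.0246 -0.0269 0 -1" --pt "0 0 0 0.0246 -0.0269 0 -1" --pt "0 0 0 0.0246 -0.0269 0 -1" --pt "0 0 0 0.0246 -0.0269 0 -1" --pt "0 0 0 0.0246 -0.0269 0 -1" --pt "0 0 0 0.0246 -0.0269 0 -1" --pt "0 0 0 0.0246 -0.0269 0 -1"

```text
clock: 2.03
tcp_pos: [0.4404, -0.1456, 0.2317]
orientation: [3.12, 0.361, 0.001]
contact_force: [0.8, 0.5, 0.5]
grip_width: 0.0
gripper_force: 0.0
```

Call:
apply_moves --pt "0 0 0 0.0246 -0.0269 0 -1" --pt "0 0 0 0.0246 -0.0269 0 -1" --pt "0 0 0 0.0246 -0.0269 0 -1" --pt "0 0 0 0.0246 -0.0269 0 -1" --pt "0 0 0 0.0246 -0.0269 0 -1" --pt "0 0 0 0.0246 -0.0269 0 -1" --pt "0 0 0 0.0246 -0.0269 0 -1" --pt "0 0 0 0.0246 -0.0269 0 -1"

```text
clock: 2.7
tcp_pos: [0.5829, 0.1089, 0.2315]
orientation: [3.121, 0.361, 0.001]
contact_force: [1.7, -0.5, -0.3]
grip_width: 0.0002
gripper_force: 0.0
```

Call:
apply_moves --pt "0 0 -1 0 0 0 -1" --pt "0 0 -1 0 0 0 -1" --pt "0 0 -1 0 0 0 -1" --pt "0 0 -1 0 0 0 -1" --pt "0 0 -1 0 0 0 -1" --pt "0 0 -1 0 0 0 -1" --pt "0 0 -1 0 0 0 -1" --pt "0 0 -1 0 0 0 -1"

```text
clock: 3.37
tcp_pos: [0.5822, 0.1072, 0.2314]
orientation: [2.7, 1.606, 0.0]
contact_force: [0.4, 0.2, -0.3]
grip_width: -0.0004
gripper_force: 0.0
```

Call:
apply_moves --pt "0 0 -1 0 0 0 -1" --pt "0 0 -1 0 0 0 -1" --pt "0 0 -1 0 0 0 -1" --pt "0 0 -0.73 0 0 0 -1" --pt "0 0 0 0 0 0.03 -1" --pt "0 0 0 0 0 0.03 -1" --pt "0 0 0 0 0 0.02 -1" --pt "0 0 0 0 0 0 -1"

```text
clock: 4.03
tcp_pos: [0.5794, 0.1059, 0.1471]
orientation: [-2.34, -2.091, 0.01]
contact_force: [-0.8, -0.1, -0.6]
grip_width: 0.0
gripper_force: 0.0
```

```bash
python3 st.py .583 .109 .063 1.459
```

```text
t 4.03 p [0.5794 0.1059 0.1471] psi 1.4589 tilt [-0.0071 -0.0018] q [ 0.22  0.52 -0.67  1.8   0.39  0.96 -0.73] F [-0.8 -0.1 -0.6] w 0.0 0.0
shift tool [0.0037 0.0038 0.0841] rows 2.019630324165013
turn z units -0.001
```

Call:
apply_moves --pt "0 0 0 0.0037 0.0038 0.03 -1" --pt "0 0 0 0 0 0.03 -1" --pt "0 0 0 0 0 0.024 -1" --pt "0 0 0 0 0 0 -1" --pt "0 0 0 -0.006 0 0 -1" --pt "0 0 0 -0.01 0 0 -1" --pt "0 0 0 -0.01 0 0 -1" --pt "0 0 0 -0.01 0 0 -1"

```text
clock: 4.7
tcp_pos: [0.5834, 0.0733, 0.0692]
orientation: [2.341, 2.091, 0.003]
contact_force: [-0.4, -0.5, -0.7]
grip_width: 0.0002
gripper_force: 0.0
```

Call:
apply_moves --pt "0 0 0 -0.006 0 0 -1" --pt "0 0 0 -0.006 0 0 -1" --pt "0 0 0 -0.004 0 0 -1" --pt "0 0 0 -0.004 0 0 -1" --pt "0 0 0 -0.002 0 0 -1" --pt "0 0 0 -0.002 0 0 -1" --pt "0 0 0 -0.001 0 0 -1" --pt "0 0 0 0 0 0 -1"

```text
clock: 5.37
tcp_pos: [0.5806, 0.0505, 0.0686]
orientation: [2.341, 2.094, 0.004]
contact_force: [1.8, 1.6, 6.6]
grip_width: 0.0002
gripper_force: 3.3
```

```bash
python3 st.py .5759 .0437 .063 1.459
```

```text
t 5.37 p [0.5806 0.0505 0.0686] psi 1.4594 tilt [0.0025 0.0009] q [ 0.27  0.61 -0.62  1.88  0.47  0.81 -0.71] F [1.8 1.6 6.6] w 0.0002 3.3
shift tool [-0.0073 -0.0039  0.0056] rows 0.23879675548428253
turn z units 0.004
```

Call:
apply_moves --pt "0 0 0 0 0 -0.02 -1" --pt "0 0 0 0.02 0 0 -1" --pt "0 0 0 0.02 0 0 -1" --pt "0 0 0 0.0 0.0 0 -1" --pt "0 0 0 0.0 0 0.0 -1" --pt "0 0 0 0 0 0 -1" --pt "0 0 0 0 0 0 -1" --pt "0 0 0 0 0 0 -1"

```text
clock: 6.03
tcp_pos: [0.5838, 0.0884, 0.087]
orientation: [2.343, 2.092, -0.001]
contact_force: [1.4, 0.3, 0.1]
grip_width: 0.0001
gripper_force: 0.0
```

```bash
python3 st.py .583 .109 .061 1.459
python3 - <<'E'
from h import *
cv2.imwrite("pics/o1.png",np.vstack([cv2.resize(grab_frame("top")[160:235,202:302],None,fx=4,fy=4,interpolation=2),cv2.resize(grab_frame("side")[150:225,210:310],None,fx=4,fy=4,interpolation=2)]))
E
```

```text
t 6.03 p [0.5838 0.0884 0.087 ] psi 1.4577 tilt [-0.0005 -0.0008] q [ 0.22  0.59 -0.63  1.85  0.45  0.85 -0.75] F [1.4 0.3 0.1] w 0.0001 0.0
shift tool [ 0.0204 -0.0031  0.026 ] rows 0.7962795096657455
turn z units -0.012
```

View pics/o1.png

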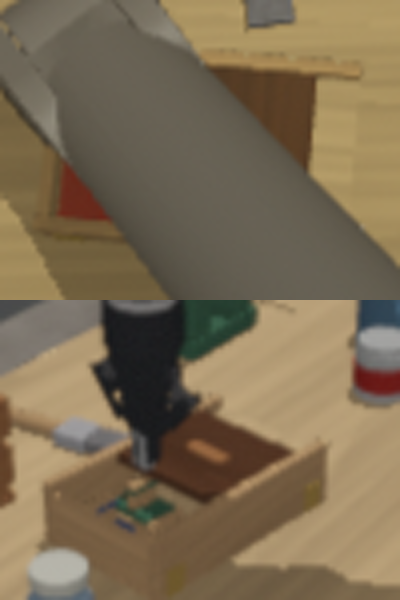

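Call:
apply_moves --pt "0 0 0 0.02 0.0 0 -1" --pt "0 0 0 0 0 0.015 -1" --pt "0 0 0 0 0 0.012 -1" --pt "0 0 0 0 0 0 -1" --pt "0 0 0 0 0 0 -1" --pt "0 0 0 0 0 0 -1" --pt "0 0 0 0 0 0 -1" --pt "0 0 0 0 0 0 -1"

```text
clock: 6.8
tcp_pos: [0.5865, 0.1093, 0.0607]
orientation: [2.342, 2.093, 0.001]
contact_force: [0.1, -0.0, -0.1]
grip_width: 0.0002
gripper_force: 0.0
```

```bash
python3 st.py .5759 .0437 .061 1.459
```

```text
t 6.8 p [0.5865 0.1093 0.0607] psi 1.4586 tilt [ 0.0007 -0.    ] q [ 0.16  0.64 -0.61  1.85  0.49  0.81 -0.81] F [ 0.1 -0.  -0.1] w 0.0002 0.0
shift tool [-0.0664 -0.0032 -0.0003] rows 1.5941479332259643
turn z units -0.003
```

Free and at the right height; push slowly.

Call:
apply_moves --pt "0 0 0 -0.007 0.0 0 -1" --pt "0 0 0 -0.007 0 0 -1" --pt "0 0 0 -0.007 0 0 -1" --pt "0 0 0 -0.007 0 0 -1" --pt "0 0 0 -0.007 0 0 -1" --pt "0 0 0 -0.007 0 0 -1" --pt "0 0 0 -0.007 0 0 -1" --pt "0 0 0 -0.004 0 0 -1"

```text
clock: 7.47
tcp_pos: [0.5802, 0.0559, 0.0604]
orientation: [2.343, 2.093, -0.0]
contact_force: [0.3, 2.3, 0.0]
grip_width: 0.0
gripper_force: 1.1
```

Call:
apply_moves --pt "0 0 0 -0.004 0.0 0 -1" --pt "0 0 0 -0.003 0 0 -1" --pt "0 0 0 -0.003 0 0 -1" --pt "0 0 0 -0.002 0 0 -1" --pt "0 0 0 -0.002 0 0 -1" --pt "0 0 0 -0.001 0 0 -1" --pt "0 0 0 0 0 0 -1" --pt "0 0 0 0 0 0 -1"

```text
clock: 8.13
tcp_pos: [0.5789, 0.045, 0.0605]
orientation: [-2.338, -2.095, -0.006]
contact_force: [1.4, 7.5, -3.3]
grip_width: 0.0003
gripper_force: 3.8
```

```bash
python3 st.py .5759 .0437 .061 1.459
```

```text
t 8.13 p [0.5789 0.045  0.0605] psi 1.4614 tilt [0.0014 0.0038] q [ 0.28  0.62 -0.61  1.88  0.48  0.79 -0.7 ] F [ 1.4  7.5 -3.3] w 0.0003 3.8
shift tool [-0.0017 -0.0028 -0.0005] rows 0.08004709284093567
turn z units 0.023
```

Call:
apply_moves --pt "0 0 0 0.003 0.0 0 -1" --pt "0 0 0 0 0 -0.033 -1" --pt "0 0 0 0 0 -0.035 -1" --pt "0 0 0 0 0 -0.035 -1" --pt "0 0 0.95 -0.038 0.013 0 -0.06" --pt "0 0 0 0 0 0 -0.06" --pt "0 0 0 0 0 0 -0.06" --pt "0 0 0 0 0 0 -0.06"

```text
clock: 8.8
tcp_pos: [0.5871, 0.005, 0.163]
orientation: [-2.444, -1.974, 0.002]
contact_force: [0.1, 0.5, 0.3]
grip_width: 0.0403
gripper_force: 0.0
```

```bash
python3 st.py .4852 -.349 .16 .36
```

```text
t 8.8 p [0.5871 0.005  0.163 ] psi 1.3589 tilt [-0.001  -0.0008] q [ 0.38  0.49 -0.66  1.8   0.35  0.97 -0.63] F [0.1 0.5 0.3] w 0.0403 0.0
shift tool [-0.3675 -0.0252  0.0034] rows 8.834348470273397
turn z units 9.539
```

Call:
apply_moves --pt "0 0 0 -0.0367 -0.0025 0 -0.06" --pt "0 0 0 -0.0367 -0.0025 0 -0.06" --pt "0 0 0 -0.0367 -0.0025 0 -0.06" --pt "0 0 0 -0.0367 -0.0025 0 -0.06" --pt "0 0 0 -0.0367 -0.0025 0 -0.06" --pt "0 0 0 -0.0367 -0.0025 0 -0.06" --pt "0 0 0 -0.0367 -0.0025 0 -0.06" --pt "0 0 0 -0.0367 -0.0025 0 -0.06"

```text
clock: 9.47
tcp_pos: [0.5057, -0.2774, 0.1628]
orientation: [-2.44, -1.977, 0.001]
contact_force: [-0.5, -0.3, 0.4]
grip_width: 0.0399
gripper_force: 0.0
```

Call:
apply_moves --pt "0 0 0 -0.0367 -0.0025 0 -0.06" --pt "0 0 0 -0.0367 -0.0025 0 -0.06" --pt "0 0 1 0 0 0 -0.06" --pt "0 0 1 0 0 0 -0.06" --pt "0 0 1 0 0 0 -0.06" --pt "0 0 1 0 0 0 -0.06" --pt "0 0 1 0 0 0 -0.06" --pt "0 0 1 0 0 0 -0.06"

```text
clock: 10.13
tcp_pos: [0.4863, -0.3463, 0.1625]
orientation: [-2.934, -1.119, 0.001]
contact_force: [-0.1, -0.3, -0.1]
grip_width: 0.0404
gripper_force: 0.0
```

Call:
apply_moves --pt "0 0 1 0 0 0 -0.06" --pt "0 0 1 0 0 0 -0.06" --pt "0 0 1 0 0 0 -0.06" --pt "0 0 0.54 0 0 0 -0.06" --pt "0 0 0 0 0 0.03 -0.06" --pt "0 0 0 0 0 0.03 -0.06" --pt "0 0 0 0 0 0 -0.06" --pt "0 0 0 0 0 0 -0.06"

```text
clock: 10.8
tcp_pos: [0.4852, -0.346, 0.1017]
orientation: [-3.087, -0.566, 0.005]
contact_force: [-0.0, 0.1, 0.7]
grip_width: 0.0402
gripper_force: 0.0
```

```bash
python3 st.py .4852 -.349 .017 .36
cat > chest.py <<'E'
from fit import *
t=grab_frame("top")
x,y,w,h=202,164,100,66
u=up(t,x,y,w,h);H=cv2.cvtColor(u,cv2.COLOR_BGR2HSV).astype(int)
p=np.array([.5748,.0338,-.112])
# cover now fully open: its top at chest y -62; fit dark board
g=(u.max(2)<130).astype(np.uint8)
n,l,s,_=cv2.connectedComponentsWithStats(cv2.morphologyEx(g,cv2.MORPH_OPEN,np.ones((25,25))))
i=1+np.argmax(s[1:,4]);c=max(cv2.findContours((l==i).astype(np.uint8),0,2)[0],key=cv2.contourArea)
m=np.zeros(g.shape,np.uint8);cv2.drawContours(m,[c],-1,1,-1);m=m>0
mod=lambda p:hull("top",box(p,.066,.062,.0685,.0685,0,-.062),x,y,m.shape)
r=fit(m,mod,p);print("chest by cover",np.round(r.x,4),round(r.fun,3))
p=r.x
for P,k in((box(p,.078,.124,.07,.07),(255,255,0)),(box(p,.066,.062,.0685,.0685,0,-.062),(255,255,0)),(box(p,.032,.025,.008,.008,-.034,.089),(0,255,0)),(box(p,.032,.025,.008,.008,-.034,.035),(0,255,0)),(box(p,.066,.124,.056,.056),(255,0,255))):
    q=(proj("top",P)+.5-[x,y])*K-.5
    cv2.polylines(u,[cv2.convexHull(q.astype(np.int32))],True,k,1)
cv2.imwrite("pics/chest2.png",u)
E
python3 chest.py
```

```text
t 10.8 p [ 0.4852 -0.346   0.1017] psi 0.3626 tilt [-0.004  0.003] q [ 0.78  0.52 -0.34  1.84  0.23  0.83 -0.89] F [-0.   0.1  0.7] w 0.0402 0.0
shift tool [-0.0009  0.0032  0.0847] rows 2.0334967703539903
turn z units 0.025
chest by cover [ 0.5754  0.0337 -0.1148] 0.014
```

View pics/chest2.png

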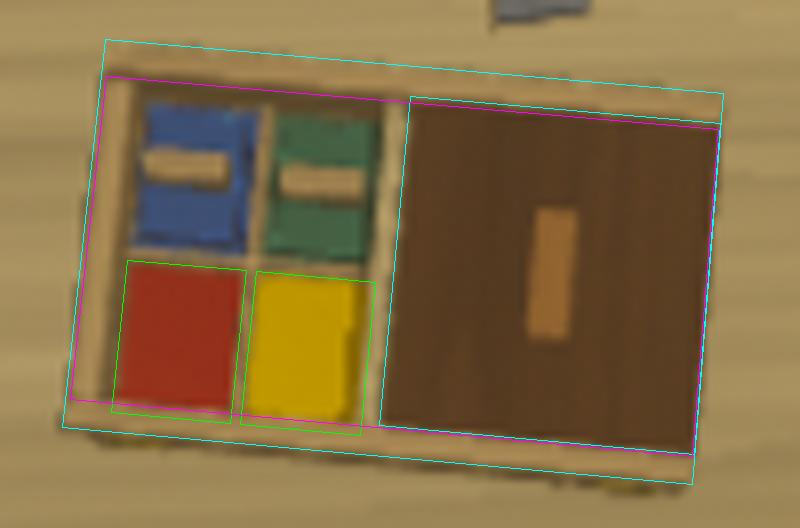

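Call:
apply_moves --pt "0 0 0 -0.0009 0.0032 0.02 -0.06" --pt "0 0 0 0 0 0.02 -0.06" --pt "0 0 0 0 0 0.02 -0.06" --pt "0 0 0 0 0 0.015 -0.06" --pt "0 0 0 0 0 0.0097 -0.06" --pt "0 0 0 0 0 0 -0.06" --pt "0 0 0 0 0 0 -0.06" --pt "0 0 0 0 0 0 -0.06"

```text
clock: 11.52
tcp_pos: [0.4877, -0.3516, 0.0202]
orientation: [3.089, 0.563, 0.003]
contact_force: [-0.5, 0.9, 0.2]
grip_width: 0.0402
gripper_force: 0.0
```

```bash
python3 st.py .4852 -.349 .017 .36
```

```text
t 11.52 p [ 0.4877 -0.3516  0.0202] psi 0.3608 tilt [ 0.0022 -0.0013] q [ 0.75  0.64 -0.3   1.86  0.29  0.68 -0.93] F [-0.5  0.9  0.2] w 0.0402 0.0
shift tool [-0.0014 -0.0033  0.0032] rows 0.11574441294741135
turn z units 0.007
```

Call:
apply_moves --pt "0 0 0 -0.0014 -0.003 0.002 -0.06" --pt "0 0 0 0 0 0 -0.06" --pt "0 0 0 0 0 0 -1" --pt "0 0 0 0 0 0 -1" --pt "0 0 0 0 0 0 -1" --pt "0 0 0 0 0 0 -1" --pt "0 0 0 0 0 0 -1" --pt "0 0 0 0 0 0 -1" --grip_force 40

```text
clock: 12.18
tcp_pos: [0.4845, -0.349, 0.017]
orientation: [3.09, 0.563, 0.001]
contact_force: [-0.7, 0.5, 6.6]
grip_width: 0.0111
gripper_force: 40.2
```

```bash
python3 st.py .5518 .1260 .15 1.456
```

```text
t 12.18 p [ 0.4845 -0.349   0.017 ] psi 0.3606 tilt [ 0.0006 -0.0005] q [ 0.75  0.64 -0.3   1.87  0.29  0.67 -0.94] F [-0.7  0.5  6.6] w 0.0111 40.2
shift tool [ 0.2306 -0.4206 -0.1331] rows 11.938596857476194
turn z units -10.46
```

Call:
apply_moves --pt "0 0 0 0 0 -0.02 -1" --pt "0 0 0 0 0 -0.04 -1" --pt "0 0 0 0 0 -0.04 -1" --pt "0 0 0 0 0 -0.04 -1" --pt "0 0 0 0.0192 -0.035 0 -1" --pt "0 0 0 0.0192 -0.035 0 -1" --pt "0 0 0 0.0192 -0.035 0 -1" --pt "0 0 0 0.0192 -0.035 0 -1"

```text
clock: 12.85
tcp_pos: [0.5062, -0.1892, 0.1565]
orientation: [3.091, 0.562, -0.0]
contact_force: [0.7, -0.2, -1.7]
grip_width: 0.0108
gripper_force: 39.4
```

Call:
apply_moves --pt "0 0 0 0.0192 -0.035 0 -1" --pt "0 0 0 0.0192 -0.035 0 -1" --pt "0 0 0 0.0192 -0.035 0 -1" --pt "0 0 0 0.0192 -0.035 0 -1" --pt "0 0 0 0.0192 -0.035 0 -1" --pt "0 0 0 0.0192 -0.035 0 -1" --pt "0 0 0 0.0192 -0.035 0 -1" --pt "0 0 0 0.0192 -0.035 0 -1"

```text
clock: 13.52
tcp_pos: [0.5511, 0.1272, 0.1562]
orientation: [3.09, 0.563, -0.001]
contact_force: [0.6, 0.1, -1.1]
grip_width: 0.0112
gripper_force: 39.4
```

Call:
apply_moves --pt "0 0 -1 0 0 0 -1" --pt "0 0 -1 0 0 0 -1" --pt "0 0 -1 0 0 0 -1" --pt "0 0 -1 0 0 0 -1" --pt "0 0 -1 0 0 0 -1" --pt "0 0 -1 0 0 0 -1" --pt "0 0 -1 0 0 0 -1" --pt "0 0 -1 0 0 0 -1"

```text
clock: 14.18
tcp_pos: [0.5511, 0.1252, 0.156]
orientation: [-2.589, -1.778, 0.002]
contact_force: [-0.5, -0.2, -1.3]
grip_width: 0.0113
gripper_force: 39.3
```

Call:
apply_moves --pt "0 0 -1 0 0 0 -1" --pt "0 0 -1 0 0 0 -1" --pt "0 0 -0.46 0 0 0 -1" --pt "0 0 0 0 0 0 -1" --pt "0 0 0 0 0 0 -1" --pt "0 0 0 0 0 0 -1" --pt "0 0 0 0 0 0 -1" --pt "0 0 0 0 0 0 -1"

```text
clock: 14.85
tcp_pos: [0.5515, 0.1255, 0.1566]
orientation: [2.346, 2.09, -0.0]
contact_force: [-0.3, 0.2, -0.9]
grip_width: 0.0113
gripper_force: 39.4
```

```bash
python3 st.py .5518 .1260 .085 1.456
```

```text
t 14.85 p [0.5515 0.1255 0.1566] psi 1.4554 tilt [-0.     -0.0001] q [ 0.24  0.49 -0.75  1.85  0.4   0.96 -0.8 ] F [-0.3  0.2 -0.9] w 0.0113 39.4
shift tool [0.0005 0.0002 0.0716] rows 1.7162483026787394
turn z units -0.006
```

Call:
apply_moves --pt "0 0 0 0.0005 0 0.03 -1" --pt "0 0 0 0 0 0.03 -1" --pt "0 0 0 0 0 0.02 -1" --pt "0 0 0 0 0 0 -1" --pt "0 0 0 0 0 0 -1" --pt "0 0 0 0 0 0 -1" --pt "0 0 0 0 0 0 -1" --pt "0 0 0 0 0 0 -1"

```text
clock: 15.52
tcp_pos: [0.5527, 0.1264, 0.0781]
orientation: [2.344, 2.089, 0.004]
contact_force: [0.2, -0.1, -1.0]
grip_width: 0.0114
gripper_force: 39.3
```

```bash
python3 st.py .5518 .1260 .026 1.456
```

```text
t 15.52 p [0.5527 0.1264 0.0781] psi 1.4558 tilt [0.0026 0.0005] q [ 0.19  0.59 -0.68  1.91  0.5   0.82 -0.88] F [ 0.2 -0.1 -1. ] w 0.0114 39.3
shift tool [-0.0005 -0.001   0.0521] rows 1.2507871892792684
turn z units -0.002
```

Call:
apply_moves --pt "0 0 0 -0.0005 -0.001 0.01 -1" --pt "0 0 0 0 0 0.01 -1" --pt "0 0 0 0 0 0.01 -1" --pt "0 0 0 0 0 0.008 -1" --pt "0 0 0 0 0 0.006 -1" --pt "0 0 0 0 0 0.004 -1" --pt "0 0 0 0 0 0 -1" --pt "0 0 0 0 0 0 -1"

```text
clock: 16.18
tcp_pos: [0.5505, 0.1258, 0.0284]
orientation: [-2.345, -2.09, 0.0]
contact_force: [0.7, 0.0, -0.5]
grip_width: 0.0111
gripper_force: 39.4
```

```bash
python3 st.py .5518 .1260 .026 1.456
```

```text
t 16.18 p [0.5505 0.1258 0.0284] psi 1.4562 tilt [-0.0004  0.0001] q [ 0.15  0.66 -0.63  1.93  0.57  0.74 -0.93] F [ 0.7  0.  -0.5] w 0.0111 39.4
shift tool [0.0004 0.0013 0.0024] rows 0.06553894496506163
turn z units 0.002
```

Call:
apply_moves --pt "0 0 0 0 0.0012 0.002 -1" --pt "0 0 0 0 0 0.0013 -1" --pt "0 0 0 0 0 0 -0.35" --pt "0 0 0 0 0 0 -0.35" --pt "0 0 0 0 0 0 -0.35" --pt "0 0 0 0 0 -0.01 -0.35" --pt "0 0 0 0 0 -0.02 -0.35" --pt "0 0 0 0 0 -0.03 -0.35"

```text
clock: 16.85
tcp_pos: [0.5499, 0.1249, 0.0845]
orientation: [-2.343, -2.089, 0.006]
contact_force: [0.6, -0.2, 0.5]
grip_width: 0.0278
gripper_force: 0.0
```

Call:
apply_moves --pt "0 0 0 0 0 -0.035 -0.06" --pt "0 0 0 0 0 -0.035 -0.06" --pt "0 0 -1 0 0 0 -0.06" --pt "0 0 -1 0 0 0 -0.06" --pt "0 0 -1 0 0 0 -0.06" --pt "0 0 -1 0 0 0 -0.06" --pt "0 0 -1 0 0 0 -0.06" --pt "0 0 -1 0 0 0 -0.06"

```text
clock: 17.52
tcp_pos: [0.5515, 0.1255, 0.156]
orientation: [1.577, 2.717, -0.0]
contact_force: [-0.2, 0.8, -0.1]
grip_width: 0.0396
gripper_force: 0.0
```

```bash
python3 st.py .4939 .2769 .155 2.745
```

```text
t 17.52 p [0.5515 0.1255 0.156 ] psi 2.0898 tilt [ 0.0003 -0.0003] q [ 0.34  0.54 -0.89  1.85  0.5   1.   -0.24] F [-0.2  0.8 -0.1] w 0.0396 0.0
shift tool [0.16   0.0251 0.0009] rows 3.8841231546782575
turn z units -6.256
```

Call:
apply_moves --pt "0 0 0 0.032 0.005 0 -0.06" --pt "0 0 0 0.032 0.005 0 -0.06" --pt "0 0 0 0.032 0.005 0 -0.06" --pt "0 0 0 0.032 0.005 0 -0.06" --pt "0 0 0 0.032 0.005 0 -0.06" --pt "0 0 -1 0 0 0 -0.06" --pt "0 0 -1 0 0 0 -0.06" --pt "0 0 -1 0 0 0 -0.06"

```text
clock: 18.18
tcp_pos: [0.4941, 0.2781, 0.156]
orientation: [1.129, 2.931, -0.0]
contact_force: [0.5, -1.6, 0.9]
grip_width: 0.0401
gripper_force: 0.0
```

Call:
apply_moves --pt "0 0 -1 0 0 0 -0.06" --pt "0 0 -1 0 0 0 -0.06" --pt "0 0 -1 0 0 0 -0.06" --pt "0 0 -0.26 0 0 0 -0.06" --pt "0 0 0 0 0 0.03 -0.06" --pt "0 0 0 0 0 0.03 -0.06" --pt "0 0 0 0 0 0 -0.06" --pt "0 0 0 0 0 0 -0.06"

```text
clock: 18.85
tcp_pos: [0.494, 0.2765, 0.0948]
orientation: [-0.628, -3.076, 0.003]
contact_force: [0.4, 0.3, 1.0]
grip_width: 0.0403
gripper_force: 0.0
```

```bash
python3 st.py .4939 .2769 .017 2.745
```

```text
t 18.85 p [0.494  0.2765 0.0948] psi 2.739 tilt [-0.0025 -0.0015] q [ 0.1   0.68 -0.98  1.88  0.69  0.97 -0.03] F [0.4 0.3 1. ] w 0.0403 0.0
shift tool [0.0001 0.0005 0.0778] rows 1.866758915153396
turn z units -0.057
```

Call:
apply_moves --pt "0 0 -0.05 0 0 0.02 -0.06" --pt "0 0 0 0 0 0.02 -0.06" --pt "0 0 0 0 0 0.018 -0.06" --pt "0 0 0 0 0 0.012 -0.06" --pt "0 0 0 0 0 0.007 -0.06" --pt "0 0 0 0 0 0 -0.06" --pt "0 0 0 0 0 0 -0.06" --pt "0 0 0 0 0 0 -0.06"

```text
clock: 19.52
tcp_pos: [0.4956, 0.2778, 0.0196]
orientation: [0.619, 3.079, 0.002]
contact_force: [-0.2, 0.5, 0.7]
grip_width: 0.0405
gripper_force: 0.0
```

```bash
python3 st.py .4939 .2769 .017 2.745
```

```text
t 19.52 p [0.4956 0.2778 0.0196] psi 2.7449 tilt [0.0016 0.0011] q [ 0.04  0.78 -0.89  1.92  0.81  0.85 -0.11] F [-0.2  0.5  0.7] w 0.0405 0.0
shift tool [ 0.0012 -0.0015  0.0026] rows 0.07727371054860906
turn z units -0.001
```

Call:
apply_moves --pt "0 0 0 0.0012 -0.0015 0.002 -0.06" --pt "0 0 0 0 0 0 -0.06" --pt "0 0 0 0 0 0 -1" --pt "0 0 0 0 0 0 -1" --pt "0 0 0 0 0 0 -1" --pt "0 0 0 0 0 0 -1" --pt "0 0 0 0 0 0 -1" --pt "0 0 0 0 0 0 -1"

```text
clock: 20.18
tcp_pos: [0.4935, 0.2764, 0.0167]
orientation: [0.619, 3.08, 0.001]
contact_force: [-0.2, -0.7, 4.5]
grip_width: 0.0113
gripper_force: 39.7
```

Call:
apply_moves --pt "0 0 0 0 0 -0.02 -1" --pt "0 0 0 0 0 -0.04 -1" --pt "0 0 0 0 0 -0.04 -1" --pt "0 0 0 0 0 -0.04 -1" --pt "0 0 0 0 0 0 -1" --pt "0 0 0 0 0 0 -1" --pt "0 0 1 0 0 0 -1" --pt "0 0 1 0 0 0 -1"

```text
clock: 20.85
tcp_pos: [0.4925, 0.2749, 0.1544]
orientation: [-0.944, -2.994, 0.004]
contact_force: [0.4, -0.2, -1.1]
grip_width: 0.0113
gripper_force: 39.2
```

```bash
python3 st.py .5456 .0724 .155 1.456
```

```text
t 20.85 p [0.4925 0.2749 0.1544] psi 2.5306 tilt [-0.0026 -0.0018] q [ 0.13  0.59 -1.    1.85  0.57  1.03 -0.15] F [ 0.4 -0.2 -1.1] w 0.0113 39.2
shift tool [-0.1597 -0.1354 -0.0004] rows 5.02008013143792
turn z units 10.261
```

Call:
apply_moves --pt "0 0 0 -0.0266 -0.0226 0 -1" --pt "0 0 0 -0.0266 -0.0226 0 -1" --pt "0 0 0 -0.0266 -0.0226 0 -1" --pt "0 0 0 -0.0266 -0.0226 0 -1" --pt "0 0 0 -0.0266 -0.0226 0 -1" --pt "0 0 0 -0.0266 -0.0226 0 -1" --pt "0 0 1 0 0 0 -1" --pt "0 0 1 0 0 0 -1"

```text
clock: 21.52
tcp_pos: [0.5465, 0.0695, 0.1535]
orientation: [-1.26, -2.874, 0.005]
contact_force: [0.0, 1.0, -1.5]
grip_width: 0.0113
gripper_force: 39.3
```

Call:
apply_moves --pt "0 0 1 0 0 0 -1" --pt "0 0 1 0 0 0 -1" --pt "0 0 1 0 0 0 -1" --pt "0 0 1 0 0 0 -1" --pt "0 0 1 0 0 0 -1" --pt "0 0 1 0 0 0 -1" --pt "0 0 1 0 0 0 -1" --pt "0 0 1 0 0 0 -1"

```text
clock: 22.18
tcp_pos: [0.5458, 0.073, 0.1541]
orientation: [-2.315, -2.121, 0.005]
contact_force: [-0.5, -0.3, -2.0]
grip_width: 0.011
gripper_force: 39.3
```

Call:
apply_moves --pt "0 0 0.25 0 0 0.03 -1" --pt "0 0 0 0 0 0.03 -1" --pt "0 0 0 0 0 0.01 -1" --pt "0 0 0 0 0 0 -1" --pt "0 0 0 0 0 0 -1" --pt "0 0 0 0 0 0 -1" --pt "0 0 0 0 0 0 -1" --pt "0 0 0 0 0 0 -1"

```text
clock: 22.85
tcp_pos: [0.548, 0.074, 0.0875]
orientation: [2.338, 2.097, 0.003]
contact_force: [-1.2, -0.4, -0.9]
grip_width: 0.0114
gripper_force: 39.2
```

```bash
python3 st.py .5456 .0724 .026 1.456
```

```text
t 22.85 p [0.548  0.074  0.0875] psi 1.4621 tilt [0.0021 0.0002] q [ 0.3   0.56 -0.71  1.93  0.49  0.82 -0.78] F [-1.2 -0.4 -0.9] w 0.0114 39.2
shift tool [-0.0018 -0.0024  0.0615] rows 1.4769527298365
turn z units 0.058
```

Call:
apply_moves --pt "0 0 0.05 -0.0018 -0.002 0.01 -1" --pt "0 0 0 0 0 0.01 -1" --pt "0 0 0 0 0 0.008 -1" --pt "0 0 0 0 0 0 -1" --pt "0 0 0 0 0 0 -1" --pt "0 0 0 0 0 0 -1" --pt "0 0 0 0 0 0 -1" --pt "0 0 0 0 0 0 -1"

```text
clock: 23.52
tcp_pos: [0.5453, 0.0724, 0.0586]
orientation: [2.344, 2.091, 0.001]
contact_force: [-0.4, 0.9, -1.2]
grip_width: 0.0111
gripper_force: 39.3
```

```bash
python3 st.py .5456 .0724 .026 1.456
```

```text
t 23.52 p [0.5453 0.0724 0.0586] psi 1.4571 tilt [0.0007 0.0001] q [ 0.28  0.6  -0.68  1.95  0.53  0.77 -0.82] F [-0.4  0.9 -1.2] w 0.0111 39.3
shift tool [-0.      0.0002  0.0326] rows 0.7827588316682847
turn z units 0.01
```

Call:
apply_moves --pt "0 0 0 0 0 0.008 -1" --pt "0 0 0 0 0 0.008 -1" --pt "0 0 0 0 0 0.007 -1" --pt "0 0 0 0 0 0.006 -1" --pt "0 0 0 0 0 0.003 -1" --pt "0 0 0 0 0 0 -1" --pt "0 0 0 0 0 0 -1" --pt "0 0 0 0 0 0 -1"

```text
clock: 24.18
tcp_pos: [0.545, 0.0723, 0.0261]
orientation: [-2.344, -2.092, 0.0]
contact_force: [0.4, 0.8, -0.9]
grip_width: 0.0116
gripper_force: 39.8
```

```bash
python3 st.py .5456 .0724 .026 1.456
```

```text
t 24.18 p [0.545  0.0723 0.0261] psi 1.4571 tilt [-0.0001  0.0001] q [ 0.25  0.64 -0.64  1.97  0.58  0.72 -0.86] F [ 0.4  0.8 -0.9] w 0.0116 39.8
shift tool [0.0001 0.0006 0.0001] rows 0.01476607237400526
turn z units 0.011
```

Call:
apply_moves --pt "0 0 0 0 0 0.0005 -0.35" --pt "0 0 0 0 0 0 -0.35" --pt "0 0 0 0 0 0 -0.35" --pt "0 0 0 0 0 -0.01 -0.35" --pt "0 0 0 0 0 -0.02 -0.35" --pt "0 0 0 0 0 -0.03 -0.35" --pt "0 0 0 0 0 -0.035 -0.35" --pt "0 0 0 0 0 -0.035 -0.35"

```text
clock: 24.85
tcp_pos: [0.544, 0.0724, 0.1571]
orientation: [-2.342, -2.092, 0.002]
contact_force: [0.3, -0.0, 0.6]
grip_width: 0.0279
gripper_force: 0.0
```

Call:
apply_moves --pt "0 0 0 -0.04 0 0 -1" --pt "0 0 0 -0.04 0 0 -1" --pt "0 0 0 -0.04 0 0 -1" --pt "0 0 0 -0.04 0 0 -1" --pt "0 0 0 -0.04 0 0 -1" --pt "0 0 0 -0.04 0 0 -1" --pt "0 0 0 -0.04 0 0 -1" --pt "0 0 0 -0.04 0 0 -1"

```text
clock: 25.52
tcp_pos: [0.5078, -0.2473, 0.1563]
orientation: [2.344, 2.092, -0.0]
contact_force: [1.1, -0.1, 0.3]
grip_width: -0.0002
gripper_force: 0.0
```

```bash
python3 st.py .5582 -.1153 .155 1.456; python3 chest.py
```

```text
t 25.52 p [ 0.5078 -0.2473  0.1563] psi 1.4573 tilt [-0.     -0.0001] q [ 0.89  0.47 -0.71  1.86  0.37  0.95 -0.1 ] F [ 1.1 -0.1  0.3] w -0.0002 0.0
shift tool [0.1369 0.0351 0.0013] rows 3.3891313922852335
turn z units 0.012
chest by cover [ 0.5756  0.0337 -0.1164] 0.184
```

View pics/chest2.png

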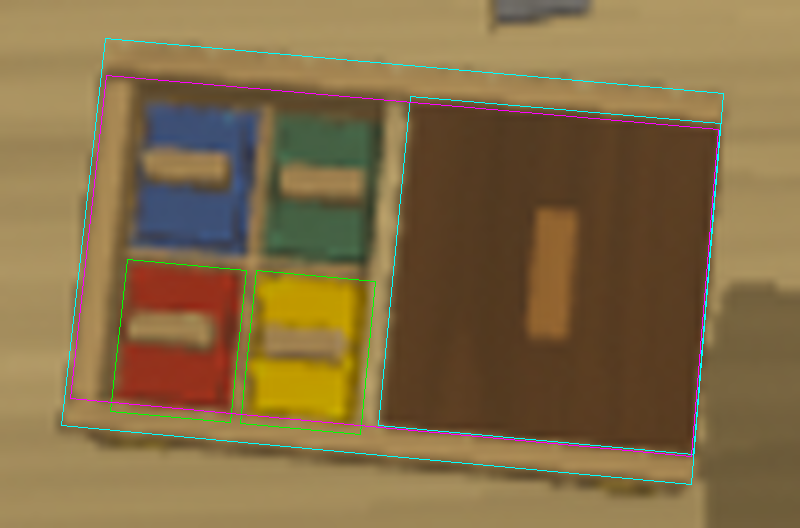

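Call:
apply_moves --pt "0 0 0 0.033 0.0085 0 -1" --pt "0 0 0 0.034 0.0085 0 -1" --pt "0 0 0 0.035 0.009 0 -1" --pt "0 0 0 0.033 0.009 0 -1" --pt "0 0 0 0 0 0.035 -1" --pt "0 0 0 0 0 0.035 -1" --pt "0 0 0 0 0 0.026 -1" --pt "0 0 0 0 0 0 -1"

```text
clock: 26.23
tcp_pos: [0.5548, -0.1147, 0.0553]
orientation: [-2.338, -2.088, 0.009]
contact_force: [-0.2, 0.7, 0.2]
grip_width: 0.0001
gripper_force: 0.0
```

Call:
apply_moves --pt "0 0 0 0 0 0 -1" --pt "0 0 0 0 0 0 -1" --pt "0 0 0 0 0 0 -1" --pt "0 0 0 0 0 0 -1" --pt "0 0 0 0 0 0 -1" --pt "0 0 0 0 0 0 -1" --pt "0 0 0 0 0 0 -1" --pt "0 0 0 0 0 0 -1"

```text
clock: 26.9
tcp_pos: [0.5589, -0.1156, 0.0601]
orientation: [2.344, 2.091, 0.0]
contact_force: [0.5, 0.5, 0.3]
grip_width: 0.0001
gripper_force: 0.0
```

```bash
python3 st.py .5742 .0228 .061 1.456
```

```text
t 26.9 p [ 0.5589 -0.1156  0.0601] psi 1.4569 tilt [ 0.0003 -0.0002] q [ 0.59  0.61 -0.65  1.91  0.51  0.79 -0.46] F [0.5 0.5 0.3] w 0.0001 0.0
shift tool [ 0.1393 -0.0005 -0.001 ] rows 3.3399134528299954
turn z units 0.008
```

Call:
apply_moves --pt "0 0 0 0 0 -0.0015 -1" --pt "0 0 0 0.004 0 0 -1" --pt "0 0 0 0.006 0 0 -1" --pt "0 0 0 0.006 0 0 -1" --pt "0 0 0 0.007 0 0 -1" --pt "0 0 0 0.007 0 0 -1" --pt "0 0 0 0.007 0 0 -1" --pt "0 0 0 0.007 0 0 -1"

```text
clock: 27.57
tcp_pos: [0.5638, -0.0712, 0.0613]
orientation: [2.344, 2.092, -0.0]
contact_force: [-0.6, -2.4, 0.1]
grip_width: -0.0002
gripper_force: 1.2
```

Call:
apply_moves --pt "0 0 0 0.007 0 0 -1" --pt "0 0 0 0.007 0 0 -1" --pt "0 0 0 0.007 0 0 -1" --pt "0 0 0 0.007 0 0 -1" --pt "0 0 0 0.007 0 0 -1" --pt "0 0 0 0.007 0 0 -1" --pt "0 0 0 0.007 0 0 -1" --pt "0 0 0 0.007 0 0 -1"

```text
clock: 28.23
tcp_pos: [0.5702, -0.0155, 0.0613]
orientation: [-2.344, -2.092, -0.0]
contact_force: [-0.1, -2.0, 0.2]
grip_width: 0.0002
gripper_force: 1.2
```

```bash
python3 st.py .5742 .0228 .061 1.456
```

```text
t 28.23 p [ 0.5702 -0.0155  0.0613] psi 1.457 tilt [0. 0.] q [ 0.42  0.61 -0.65  1.91  0.51  0.8  -0.63] F [-0.1 -2.   0.2] w 0.0002 1.2
shift tool [ 0.0385 -0.0004  0.0003] rows 0.9224482819656971
turn z units 0.01
```

Call:
apply_moves --pt "0 0 0 0.006 0 0 -1" --pt "0 0 0 0.006 0 0 -1" --pt "0 0 0 0.006 0 0 -1" --pt "0 0 0 0.006 0 0 -1" --pt "0 0 0 0.005 0 0 -1" --pt "0 0 0 0.004 0 0 -1" --pt "0 0 0 0.003 0 0 -1" --pt "0 0 0 0.001 0 0 -1"

```text
clock: 28.9
tcp_pos: [0.5744, 0.0213, 0.0613]
orientation: [-2.343, -2.092, -0.0]
contact_force: [-0.4, -1.9, -0.3]
grip_width: 0.0001
gripper_force: 1.0
```

Call:
apply_moves --pt "0 0 0 0.001 0 0 -1" --pt "0 0 0 0.001 0 0 -1" --pt "0 0 0 0.001 0 0 -1" --pt "0 0 0 0.001 0 0 -1" --pt "0 0 0 0.001 0 0 -1" --pt "0 0 0 0 0 0 -1" --pt "0 0 0 0 0 0 -1" --pt "0 0 0 0 0 0 -1"

```text
clock: 29.57
tcp_pos: [0.5747, 0.0237, 0.0613]
orientation: [2.345, 2.089, -0.003]
contact_force: [-0.2, -5.6, 2.1]
grip_width: 0.0001
gripper_force: 3.0
```

```bash
python3 st.py .5742 .0228 .061 1.456
```

```text
t 29.57 p [0.5747 0.0237 0.0613] psi 1.4556 tilt [-0.0008 -0.0024] q [ 0.34  0.62 -0.65  1.89  0.52  0.8  -0.7 ] F [-0.2 -5.6  2.1] w 0.0001 3.0
shift tool [-0.0009 -0.0004  0.0003] rows 0.024860682251250685
turn z units -0.004
```

Call:
apply_moves --pt "0 0 0 -0.01 0 0 -1" --pt "0 0 0 -0.01 0 0 -1" --pt "0 0 0 0 0 -0.03 -1" --pt "0 0 0 0 0 -0.035 -1" --pt "0 0 0 0 0 -0.035 -1" --pt "0 0 0 -0.04 0 0 -1" --pt "0 0 0 -0.04 0 0 -1" --pt "0 0 0 -0.04 0 0 -1"

```text
clock: 30.23
tcp_pos: [0.5591, -0.1148, 0.1623]
orientation: [2.341, 2.093, 0.002]
contact_force: [1.7, -1.0, -1.1]
grip_width: 0.0001
gripper_force: 0.0
```

Call:
apply_moves --pt "0 0 0 -0.04 0 0 -1" --pt "0 0 0 -0.04 0 0 -1" --pt "0 0 0 -0.04 0 0 -1" --pt "0 0 0 -0.04 0 0 -1" --pt "0 0 0 0 0 0 -1" --pt "0 0 0 0 0 0 -1" --pt "0 0 0 0 0 0 -1" --pt "0 0 0 0 0 0 -1"

```text
clock: 30.9
tcp_pos: [0.5411, -0.2708, 0.1613]
orientation: [-2.341, -2.094, -0.002]
contact_force: [-0.6, -0.2, -1.3]
grip_width: 0.0003
gripper_force: 0.0
```

```bash
python3 st.py; sed -e 's/0,-.062)/0,.062)/g' -e 's/chest2/chest3/' chest.py > c3.py; python3 c3.py
```

```text
t 30.9 p [ 0.5411 -0.2708  0.1613] psi 1.4592 tilt [0.0004 0.0011] q [ 0.87  0.53 -0.68  1.76  0.38  0.99 -0.07] F [-0.6 -0.2 -1.3] w 0.0003 0.0
chest by cover [ 0.5755  0.0338 -0.1125] 0.024
```

View pics/chest3.png

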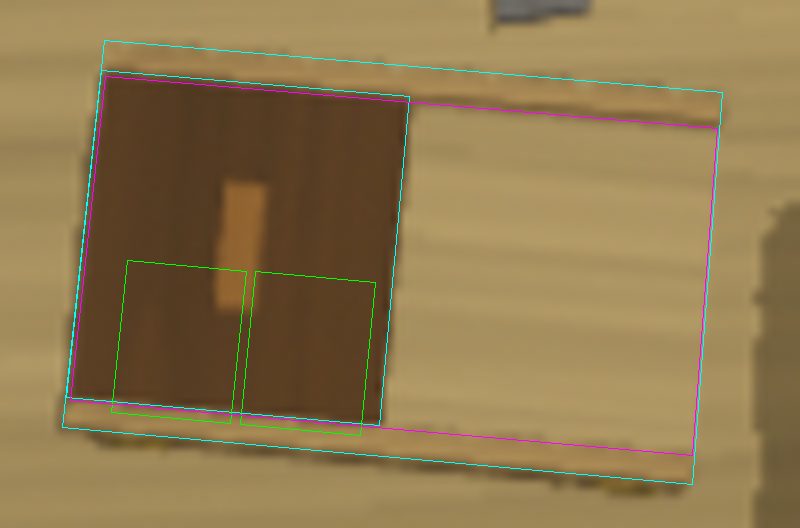

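The cover is shut: the fit gives the same chest centre as when it was open, to within 0.1 mm.

```bash
python3 -c "
from bench import *
print(order.hand_in())"
```

```text
the job is handed in; nothing more can be done
None
```

The red and yellow stamps are in their own slots, the cover is fully shut as the last camera picture shows, and the job was handed in at about 31 s; the hand-in returned no verdict.

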